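# Put the brass elbow away under the sliding cover

### The job

The plywood cover of the pine cabinet cannot open because a galvanized tee has been left on the deck it slides over: take that tee off and lay it flat in the steel tray beside the other tee. Then slide the cover back, lay the dented brass elbow in the bay with the copper coupling, and slide the cover fully shut over them. Set both fittings down with the hand, do not drop them, and leave the flange, paste tin, wire brush and iron union where they are.

Things in the scene. Friction and masses are not known exactly. Their poses are not given: they have to be found in the camera images.
- cabinet: Low pine cabinet fixed to the bench, 190 (x) x 412 (y) mm, 95.5 mm high; origin at the centre of its underside. Its +y half is the bay, its -y half the deck. Along both long sides runs a wooden groove for the cover under a lip 14 mm wide (|x| = 81 to 95 mm, top at z = 95.5 mm); the 14 mm end boards, as high, are the stops.
- bay_floor (a point): Centre of the floor of the open-topped bay, 12 mm above the bench; the bay is 162 mm (cabinet's x) by 185 mm (y) inside and 66 mm deep below the cover. Axes as the cabinet's.
- deck (a point): Centre of the deck's top, a flat board 162 (x) x 185 mm (y), 77 mm above the bench, over two small shut drawers that are not needed; the cover slides over it when it opens. Axes as the cabinet's.
- cover (a joint): Plywood sliding cover, 174 x 190 x 8 mm, underside at z = 78 mm in the cabinet's frame, running in the groove with about 2.5 N of friction. 0 m = fully shut over the bay; grows to 0.183 m = fully open, over the deck, as the cover moves along the cabinet's -y. It starts nearly shut.
- cover_pull (a point): Dark oak cleat across the middle of the cover, the pull for sliding it: 110 mm along the cabinet's x, 20 mm wide along the slide (y), standing 34 mm above the cover's top face (its top 120 mm above the bench). This point is on its centre line, 12 mm below its top; axes as the cabinet's.
- tee_mid (a point): Galvanized tee, flat on the deck at the start, 110 x 86 mm, 48 mm high (beads at the mouths 48 mm across, 16 mm long; barrel 39 mm), about 0.5 kg. Point: centre of its bounding box, 24 mm above what it lies on. The run lies along its x at y = -19 mm, x = -55 to +55 mm; the branch along y at x = 0, mouth at y = +43 mm.
- other_tee_mid (a point): The same kind of tee, lying flat in the steel tray; same axes and point.
- tray: Shallow open steel tray fixed to the bench, 260 (x) x 200 (y) x 35 mm high, walls 4 mm (rolled rim 38.5 mm above the bench), inner floor 4 mm above the bench; origin at the centre of its underside.
- elbow_mid (a point): Dented brass elbow lying flat on the bench, 81 x 81 mm, 46 mm high (beads 46 mm across, 16 mm long; barrel 38 mm), about 0.4 kg. Point: centre of its bounding box, 23 mm above what it lies on. One leg lies along x at y = -17.5 mm, mouth at x = +40.5 mm; the other along y at x = -17.5 mm, mouth at y = +40.5 mm.
- coupling_mid (a point): Green-tarnished copper coupling standing upright in the bay, 50 mm in diameter, 60 mm high, loose; this point is its centre, 30 mm above the bay's floor.
- flange: Black cast iron floor flange lying on the bench, 110 mm in diameter, 32 mm high; origin at the centre of its underside. Leave alone.
- paste_tin: Red tin of jointing paste standing on the bench, 74 mm in diameter, 70 mm high; origin at the centre of its underside. Leave alone.
- wire_brush: Wire brush lying bristles down on the bench near the front, wooden back 170 mm long along its x, 26 mm wide, 34 mm high; origin at the middle of its underside. Leave alone.
- union: Dark iron pipe union with a hexagon nut, standing upright on the bench, 68 mm across, 55 mm high; origin at the centre of its underside. Leave alone.
Mind the look-alikes: they are no part of the job. Leave any purple look-alike of the part that bears tee_mid alone. What is shaped like the part that bears elbow_mid but turquoise is not meant.

How it is judged:
On the way, in this order (a step that is already met when the one before it is completed fails the run):
1. The tee, still in the hand, is set down in the steel tray (contact force between the fingers and tee above 0.5 N and z of tee_mid in the frame of tray below 0.04 m and x of tee_mid in the frame of tray between -0.12 and 0.12 m and y of tee_mid in the frame of tray between -0.09 and 0.09 m), for 0.05 s.
2. The elbow, still in the hand, is set down in the cabinet's bay (contact force between the fingers and elbow above 0.5 N and z of elbow_mid in the frame of cabinet below 0.05 m and x of elbow_mid in the frame of cabinet between -0.081 and 0.081 m and y of elbow_mid in the frame of cabinet between 0.007 and 0.192 m), for 0.05 s.
At the end, for the whole second after the job is handed in: The cover is shut to within 5 mm of its stop and still, with the brass elbow and the coupling inside the bay; both tees lie in the tray on its floor, the one that was moved lying flat (within 0.2 rad) and at rest (value of joint cover below 0.005 m and velocity of joint cover between -0.01 and 0.01 m/s and z of each of elbow_mid, coupling_mid in the frame of cabinet below 0.065 m and x of elbow_mid in the frame of cabinet between -0.081 and 0.081 m and y of elbow_mid in the frame of cabinet between 0.007 and 0.192 m and x of coupling_mid in the frame of cabinet between -0.081 and 0.081 m and y of coupling_mid in the frame of cabinet between 0.007 and 0.192 m and z of each of tee_mid, other_tee_mid in the frame of tray below 0.036 m and angle between tee_mid's own z axis and vertical below 0.2 rad and x of tee_mid in the frame of tray between -0.12 and 0.12 m and y of tee_mid in the frame of tray between -0.09 and 0.09 m and linear speed of tee below 0.03 m/s and x of other_tee_mid in the frame of tray between -0.12 and 0.12 m and y of other_tee_mid in the frame of tray between -0.09 and 0.09 m); the robot touches nothing.
It fails at once if The flange, the paste tin, the wire brush or the union is shifted by more than 25 mm (distance of any of flange, paste_tin, wire_brush, union from where it was at the start of the episode above 0.025 m).
It also fails if it takes over 72 s, if anything falls off the work surface, if the arm or the gripper's body presses on something with over 40 N, if the wrist force passes 120 N, or if a joint passes its speed limit or range.

### The arm

A 7-joint arm with a two-finger parallel gripper is mounted at the origin on the work surface. World frame = base frame: x ahead of the robot, y to its left, z up, the work surface at z = 0. Lengths are in m, angles in rad, forces in N, time in s.
With the tool pointing down it reaches from about 0.4 to 0.85 m from the base axis. Payload 10.4 kg.
Tool frame: the origin (TCP) lies at the very end of the fingers, on their centre line; the grasp point (between the pads) lies 19 mm behind it; z points along the fingers, y is the line along which they close (so a half turn about z gives the same grasp; the last joint's range is limited). The gripper opens to 85 mm and grips with 20 to 120 N. Pads are 22 mm wide; open, the fingers measure 114 mm over their backs; the gripper's body (76 mm by 85 mm) begins 54 mm behind the grasp point. The pads swing forward as they close: fully open they stand 13 mm farther back than shut.
Start: joints at [-1.274, 0.332, -0.065, 1.46, 0.022, 1.35, -0.088], TCP at [0.196, 0.593, 0.231] pointing down, gripper open.
Joint ranges: [-2.6, 2.6], [-0.5, 2.12], [-1.47, 1.34], [0.16, 2.42], [-1.27, 4.41], [0.06, 2.06], [-2.6, 2.6]. Speed limits (rad/s): [2.22, 2.22, 2.79, 2.79, 3.14, 3.14, 3.14].

### API

Orientations are given as a rotation vector (axis times angle).
In Python, from plant import env, camera gives the robot as it stands.
- The arm moves only by the shell command python3 -m crank 'ROWS' [FORCE]. ROWS is JSON, a list of rows, each a list of 3 entries, a list of its own where there are three numbers: the shift along the tool's x, y, z in m, then the turn, a rotation vector about the tool's x, y, z in rad, then the closure, from 0 (fully open) to 1 (shut). A call has 1 to 20 rows; each row shifts and turns the commanded pose from where the row before left it, along the tool's axes as they then stand; what a row does not reach is not made up. A row lasts 1/12 s, in which the tool goes at most 41.7 mm and 7.16 degrees, less where a joint would pass 70% of its speed; a pose out of reach is approached as far as the arm can. A call is refused whole if a number of a shift passes 0.0417 or a number of a turn 0.125, either way. A call with a gripper value outside its range is refused whole. The fingers move at their own pace and stop on an object; FORCE is the grip in N (left out, the last holds). Time passes only in rows, so rows that do not move let the fingers close. It gives the time, the measured TCP pose, the force, the opening and the grip force at its end, in the units of the state.
- env.read_state(): the state, without advancing time (a new reading comes with each control period).
- camera(name): name is "side" or "top"; returns a dict with "color" (480x640x3 uint8, blue, green, red), "fx", "fy", "cx", "cy" (pixels), "rvec" (rotation vector, rad) and "tvec" (3), from world to camera coordinates, as OpenCV has them. Camera axes: x right, y down, z forward; pixel columns grow to the right and rows downward; lengths in m; the calibration is good to about 2 mm. A picture is of the moment at which its call begins. There is no depth.
- env.close_job(): hands the job in; it is judged then, once.
The state is a dict: "t": time; "joint_positions": joint angles; "qd": joint speeds; "effort": joint torques, N m; "position": TCP position; "orientation": TCP orientation; "force": force on the tool from outside, world axes, zero at the start; "torque": the same for the moment, N m; "width": opening from 0.0 (shut) to 1.0 (fully open); "grip_force": force on a finger pad.
Only numpy, scipy, OpenCV 4.12 (cv2) and the standard library are available. Lean on these libraries where they do the work, as an engineer would, in place of code of your own. Each camera call takes 0.05 s, during which the arm holds its last target. There are 200 camera calls.

## Working session

There is one attempt and no reset: what is moved stays moved. The work goes in short steps, Python scripts to look and compute and a shell command to move; the robot and the scene stay as the last step left them, time stands still between calls to the robot, and variables do not carry over. Pictures are saved under pics/ and viewed, at most 10 in all, crops included, and the job is handed in when it is done.

```bash
ls; mkdir -p pics; cat > h.py <<'E'
import numpy as np, cv2
from plant import env, camera
def ray(c,u,v,z):
    R=cv2.Rodrigues(np.array(c['rvec'],float))[0]; t=np.array(c['tvec'],float).ravel()
    o=-R.T@t; d=R.T@np.array([(u-c['cx'])/c['fx'],(v-c['cy'])/c['fy'],1])
    return (o+d*(z-o[2])/d[2]).round(4)
def proj(c,p):
    K=np.array([[c['fx'],0,c['cx']],[0,c['fy'],c['cy']],[0,0,1]],float)
    return cv2.projectPoints(np.array(p,float).reshape(-1,3),np.array(c['rvec'],float),np.array(c['tvec'],float),K,None)[0].reshape(-1,2).round(1)
E
python3 - <<'E'
from h import *
import pickle
for n in('top','side'):
    c=camera(n); cv2.imwrite(f'pics/{n}0.png',c['color']); pickle.dump(c,open(n+'.pkl','wb')); print(n,c['fx'],c['rvec'],c['tvec'])
s=env.read_state(); print({k:s[k] for k in('t','position','orientation','width','force')})
E
```

```text
pics
top 520.1896967878108 [ 2.15508641 -2.20669883  0.07165911] [0.02663694 0.46963549 1.22689126]
side 612.8994883679056 [ 1.01609379 -2.53629391  0.89368625] [0.39143077 0.30046047 1.38007343]
{'t': 0.1, 'position': array([0.19635889, 0.5929834 , 0.23057278]), 'orientation': array([-5.00126340e-01, -3.10133360e+00,  2.07474056e-03]), 'width': 1.0006846440983568, 'force': array([ 0.81174155,  0.55220615, -0.17121254])}
```

View pics/top0.png

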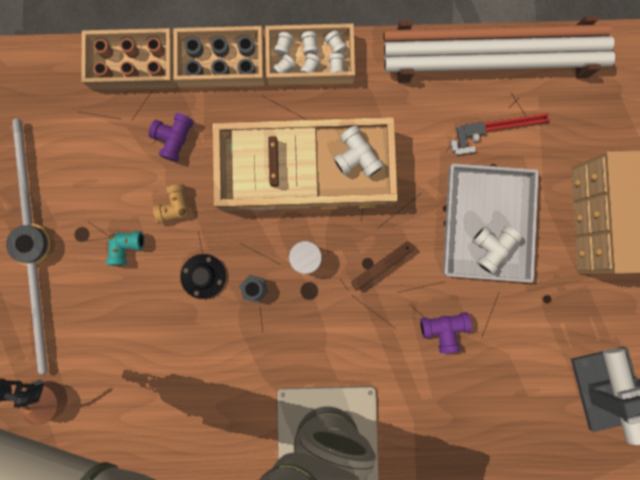

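View pics/side0.png

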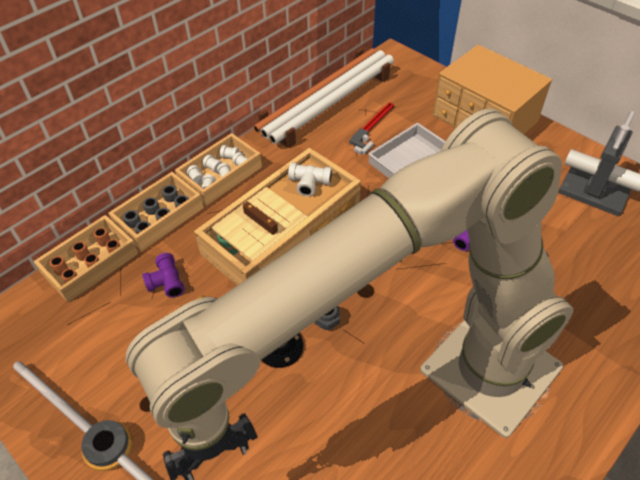

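Top view candidates:
- **Tee wanted:** the galvanized one on the deck at (358,153). The one in the tray at (497,250) is the other tee. The purple ones at (172,137) and (448,330) and the small fittings in the box at (310,50) are not it.
- **Elbow wanted:** the brass one at (172,205). The turquoise one at (124,246) is not meant.

Next is a close crop to check.

```bash
python3 - <<'E'
import pickle,cv2,numpy as np
c=pickle.load(open('top.pkl','rb'))['color']
a=cv2.resize(c[115:215,140:410],None,fx=2.96,fy=2.96,interpolation=cv2.INTER_CUBIC)
b=cv2.resize(c[160:290,430:545],None,fx=2.3,fy=2.3,interpolation=cv2.INTER_CUBIC)
d=cv2.resize(c[175:235,145:205],None,fx=4.9,fy=4.9,interpolation=cv2.INTER_CUBIC)
o=np.zeros((600,800,3),np.uint8); o[:a.shape[0],:a.shape[1]]=a[:,:800]; o[300:300+b.shape[0],:b.shape[1]]=b[:300]; o[300:300+d.shape[0],300:300+d.shape[1]]=d
cv2.imwrite('pics/c1.png',o)
E
```

```text
(no output)
```

View pics/c1.png

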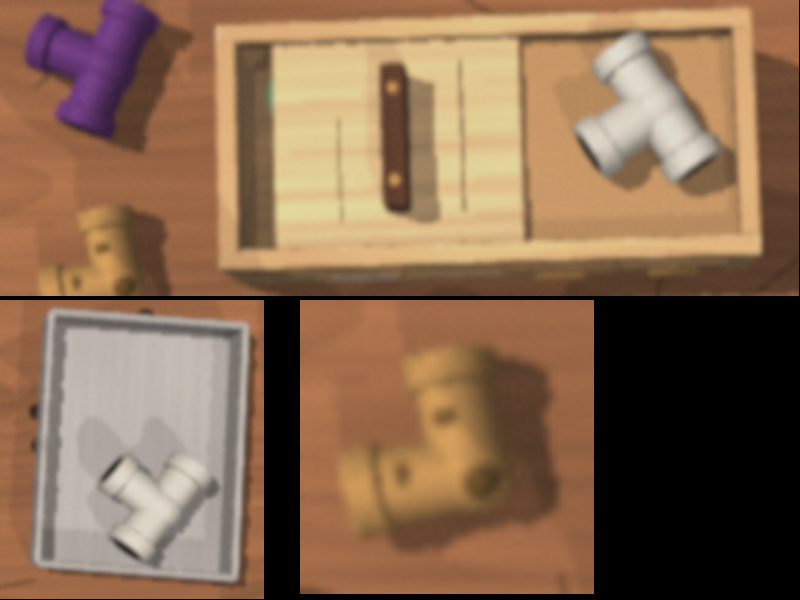

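The crop confirms the choice. The deck tee (white-grey) has its run from (622,45) to (695,165) and its branch to (595,140). The brass elbow has its legs up and left. The coupling peeks out at (270,95) beside the cover's edge. The other tee lies at the -x end of the tray, so the +x half is free. I'll fit the poses with masks next.

```bash
cat > fit.py <<'E'
from h import *
from scipy.optimize import minimize
def boxes(kind):
    if kind=='tee': return [(-55,55,-38.5,-.5),(-55,-39,-43,5),(39,55,-43,5),(-19.5,19.5,-19,43),(-24,24,27,43)]
    return [(-17.5,40.5,-36.5,1.5),(24.5,40.5,-40.5,5.5),(-36.5,1.5,-17.5,40.5),(-40.5,5.5,24.5,40.5)]
def fit(c,mask,kind,z,x0):
    # mask pixels vs filled projected outline
    S=4
    m=cv2.resize(mask,None,fx=S,fy=S,interpolation=cv2.INTER_LINEAR)>127
    def render(p):
        o=np.zeros(m.shape,np.uint8); C,Sn=np.cos(p[2]),np.sin(p[2])
        for a,b,d,e in boxes(kind):
            q=np.array([[a,d],[b,d],[b,e],[a,e]])/1e3
            w=np.c_[p[0]+C*q[:,0]-Sn*q[:,1],p[1]+Sn*q[:,0]+C*q[:,1],np.full(4,z)]
            cv2.fillConvexPoly(o,np.round((proj(c,w)+.5)*S*16-8).astype(np.int32),1,cv2.LINE_8,4)
        return o>0
    f=lambda p:1-(render(p)&m).sum()/(render(p)|m).sum()
    best=None
    for th in np.arange(-np.pi,np.pi,np.pi/8):
        x=np.array([*x0,th])
        r=minimize(f,x,method='Nelder-Mead',options=dict(initial_simplex=x+np.array([[0,0,0],[.015,0,0],[0,.015,0],[0,0,.2]])))
        if best is None or r.fun<best.fun: best=r
    return best.x.round(4),round(best.fun,3)
def blob(m,uv,r=45):
    k=np.zeros_like(m); u,v=uv; k[max(0,v-r):v+r,max(0,u-r):u+r]=255
    n,l,st,_=cv2.connectedComponentsWithStats(m&k)
    i=l[v,u] or 1+np.argmax(st[1:,4]); return (l==i).astype(np.uint8)*255
def mask(c,kind,uv,r=45):
    h=cv2.cvtColor(c['color'],cv2.COLOR_BGR2HSV)
    m=cv2.inRange(h,(0,0,165),(179,38,255)) if kind=='tee' else cv2.inRange(h,(14,115,90),(30,255,255))
    return blob(m,uv,r)
E
python3 - <<'E'
from fit import *
import pickle
c=pickle.load(open('top.pkl','rb'))
for k,uv,z in(('tee',(358,153),.101),('tee',(497,248),.028),('elbow',(176,207),.023)):
    m=mask(c,k,uv,32); x0=ray(c,*uv,z)[:2]; print(k,(m>0).sum(),x0,*fit(c,m,k,z,x0))
a=lambda u,v,z:ray(c,140+u/2.96,115+v/2.96,z)
print('cab',[a(*p,.0955)[:2] for p in((217,27),(750,10),(760,250),(221,268))])
print('pull top',a(395,66,.12),a(398,211,.12),'cover L edge',a(273,145,.086),'R',a(520,140,.086))
b=lambda u,v,z:ray(c,430+u/2.3,160+(v-300)/2.3,z)
print('tray',[b(*p,.0385)[:2] for p in((49,312),(249,324),(240,580),(34,566))])
print('others flange,tin,union,brush',ray(c,202,277,.032),ray(c,305,257,.07),ray(c,253,289,.055),ray(c,384,266,.034), 'coup',a(270,95,.072))
R=cv2.Rodrigues(env.read_state()['orientation'])[0]; print(R.round(3))
E
```

```text
tee 989 [ 0.6518 -0.0855] [ 0.647  -0.0749  0.5939] 0.211
tee 3111 [ 0.4332 -0.4125] [ 0.475  -0.4267 -0.9206] 0.68
elbow 856 [0.5499 0.3476] [0.5582 0.3624 0.1732] 0.162
cab [array([0.7282, 0.2417]), array([ 0.7309, -0.1687]), array([ 0.5449, -0.1699]), array([0.5411, 0.2404])]
pull top [0.6875 0.103  0.12  ] [0.5773 0.1027 0.12  ] cover L edge [0.6371 0.2012 0.086 ] R [0.6362 0.0105 0.086 ]
tray [array([ 0.6315, -0.3105]), array([ 0.6139, -0.5151]), array([ 0.3521, -0.4918]), array([ 0.3711, -0.2843])]
others flange,tin,union,brush [0.3813 0.2845 0.032 ] [0.4213 0.04   0.07  ] [0.3509 0.1618 0.055 ] [ 0.397 -0.144  0.034] coup [0.6799 0.2054 0.072 ]
[[-0.949  0.314 -0.   ]
 [ 0.314  0.949 -0.001]
 [-0.    -0.001 -1.   ]]
```

```bash
cat >> fit.py <<'E'
def gc(c,rect,S=3):
    x,y,w,h=rect; P=14
    im=c['color'][y-P:y+h+P,x-P:x+w+P]; im=cv2.resize(im,None,fx=S,fy=S,interpolation=cv2.INTER_CUBIC)
    m=np.zeros(im.shape[:2],np.uint8); cv2.grabCut(im,m,(P*S,P*S,w*S,h*S),np.zeros((1,65)),np.zeros((1,65)),6,cv2.GC_INIT_WITH_RECT)
    o=np.zeros(c['color'].shape[:2],np.uint8); k=((m==1)|(m==3)).astype(np.uint8)*255
    o[y-P:y+h+P,x-P:x+w+P]=cv2.resize(k,(w+2*P,h+2*P),interpolation=cv2.INTER_AREA); return o
def draw(im,c,kind,p,z,off,S):
    C,Sn=np.cos(p[2]),np.sin(p[2])
    for a,b,d,e in boxes(kind):
        q=np.array([[a,d],[b,d],[b,e],[a,e]])/1e3
        w=np.c_[p[0]+C*q[:,0]-Sn*q[:,1],p[1]+Sn*q[:,0]+C*q[:,1],np.full(4,z)]
        cv2.polylines(im,[np.round((proj(c,w)+.5-off)*S).astype(np.int32)],True,(0,0,255),1)
E
python3 - <<'E'
from fit import *
import pickle
c=pickle.load(open('top.pkl','rb')); T=[]
for k,r,z in(('tee',(331,123,54,56),.101),('tee',(471,223,53,51),.028),('elbow',(152,182,36,41),.023)):
    m=gc(c,r); v,u=np.nonzero(m>127); x0=ray(c,u.mean(),v.mean(),z)[:2]; p,e=fit(c,m,k,z,x0); print(k,len(u),x0,p,e)
    o=np.array([r[0]-6,r[1]-6]); S=5; im=c['color'][o[1]:o[1]+60,o[0]:o[0]+52]; im=cv2.resize(im,None,fx=S,fy=S,interpolation=cv2.INTER_CUBIC); draw(im,c,k,p,z,o,S); T.append(im)
cv2.imwrite('pics/f1.png',np.hstack(T))
E
```

```text
tee 1745 [ 0.6502 -0.0822] [ 0.6463 -0.0773  0.5699] 0.28
tee 1459 [ 0.4355 -0.4123] [ 0.4401 -0.4053 -0.7107] 0.223
elbow 696 [0.5548 0.3607] [0.5588 0.3658 0.281 ] 0.223
```

View pics/f1.png

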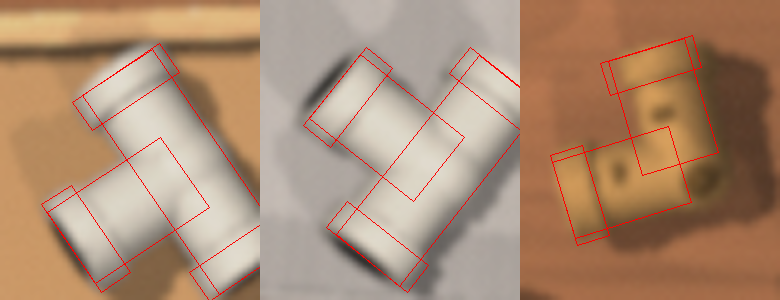

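The fits agree with the picture. Adopted values:
- **Tee:** (0.648, -0.0755), yaw 0.59.
- **Other tee:** (0.440, -0.405).
- **Elbow:** about (0.559, 0.364), yaw 0.22.
- **Cabinet:** centre (0.636, 0.036), yaw about 0. The measured length of 411 mm matches the 412 mm given.

I will grip the tee's branch barrel, so I turn the tool first and then travel.

```bash
cat > go.py <<'E'
import sys; from h import *
# usage: go.py x y z yaw_of_tool_y -> remaining turn about tool z, and shift in tool axes after / before turn
s=env.read_state(); R=cv2.Rodrigues(np.array(s['orientation']))[0]; p=s['position']
print('t',round(s['t'],2),'p',p.round(4),'yaw',round(np.arctan2(R[1,1],R[0,1]),3),'tilt',R[:2,2].round(3),'w',round(s['width'],3),'gf',round(s['grip_force'],1),'F',np.round(s['force'],1),'q',np.round(s['joint_positions'],2))
if len(sys.argv)>4:
    x,y,z,a=map(float,sys.argv[1:5]); d=np.array([x,y,z])-p
    turn=-(a-np.arctan2(R[1,1],R[0,1])); turn=(turn+np.pi/2)%np.pi-np.pi/2
    R2=R@cv2.Rodrigues(np.array([0,0,turn]))[0]
    print('turn',round(turn,3),'now',(R.T@d).round(4),'after',(R2.T@d).round(4))
E
python3 -m crank '[[[0,0,0],[0,0,0.11],0],[[0,0,0],[0,0,0.11],0],[[0,0,0],[0,0,0.11],0],[[0,0,0],[0,0,0.11],0],[[0,0,0],[0,0,0.11],0],[[0,0,0],[0,0,0.11],0],[[-0.02,0,0],[0,0,0],0],[[-0.0395,0,0],[0,0,0],0],[[-0.0395,0,0],[0,0,0],0],[[-0.0395,0,0],[0,0,0],0],[[-0.0395,0,0],[0,0,0],0],[[-0.0395,0,0],[0,0,0],0],[[-0.0395,0,0],[0,0,0],0],[[-0.0395,0,0],[0,0,0],0],[[-0.0395,0,0],[0,0,0],0],[[-0.0395,0,0],[0,0,0],0],[[-0.0395,0,0],[0,0,0],0],[[-0.0395,0,0],[0,0,0],0],[[-0.0395,0,0],[0,0,0],0],[[-0.0395,0,0],[0,0,0],0]]' 80
python3 go.py 0.639 -0.062 0.18 0.59
```

```text
t: 1.77
position: [0.4943, 0.1485, 0.2313]
orientation: [-1.478, -2.772, -0.0]
force: [0.5, 1.3, 0.7]
width: 1.003
grip_force: 0.0
t 1.77 p [0.4943 0.1485 0.2313] yaw 0.591 tilt [-0.  0.] w 1.003 gf 0.0 F [0.5 1.3 0.7] q [-0.78  0.08  0.43  1.77 -0.04  1.3   0.25]
turn 0.001 now [-0.2554  0.0028  0.0512] after [-0.2554  0.0031  0.0512]
```

```bash
python3 -m crank '[[[-0.036,0,0],[0,0,0],0.3],[[-0.036,0,0],[0,0,0],0.3],[[-0.036,0,0],[0,0,0],0.3],[[-0.036,0,0],[0,0,0],0.3],[[-0.036,0,0],[0,0,0],0.3],[[-0.036,0,0],[0,0,0],0.3],[[-0.03,0.003,0.02],[0,0,0],0.3],[[-0.01,0,0.03],[0,0,0],0.3],[[0,0,0.01],[0,0,0],0.3],[[0,0,0],[0,0,0],0.3]]'
python3 go.py 0.639 -0.062 0.085 0.59
python3 - <<'E'
from h import *
T=[]
c=camera('top'); a=c['color'][100:220,300:420]; d=camera('side'); b=d['color'][130:250,230:390]
cv2.imwrite('pics/g1.png',np.hstack([cv2.resize(a,(343,343),interpolation=2),cv2.resize(b,(457,343),interpolation=2)]))
E
```

```text
t: 2.6
position: [0.637, -0.0606, 0.1678]
orientation: [-1.477, -2.767, 0.005]
force: [-0.1, 0.2, 0.3]
width: 0.702
grip_force: 0.0
t 2.6 p [ 0.637  -0.0606  0.1678] yaw 0.59 tilt [-0.006 -0.   ] w 0.702 gf 0.0 F [-0.1  0.2  0.3] q [-0.4   0.45  0.57  1.52 -0.25  1.25  0.79]
turn 0.0 now [-0.0025  0.0013  0.0827] after [-0.0025  0.0013  0.0827]
```

View pics/g1.png

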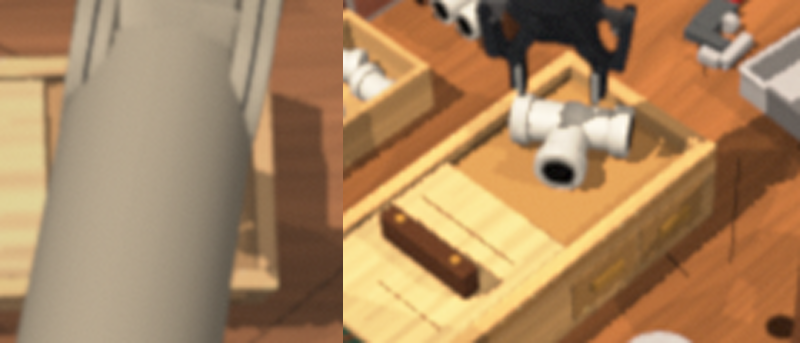

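```bash
python3 - <<'E'
from h import *
import pickle
d=pickle.load(open('side.pkl','rb'))
f=lambda p:((proj(d,p)-[230,130])*2.856+[343,0]).round()
print(f([.637,-.0606,.176]))
m=np.array([.648,-.0755]);b=np.array([-.556,.831]);r=np.array([.831,.556])
P=lambda y,x,z:[*(m+b*y+r*x),z]
print('mouth c',f(P(.043,0,.101)),'branch grasp',f(P(.016,0,.12)),'run ends',f(P(-.019,.055,.101)),f(P(-.019,-.055,.101)))
E
```

```text
[[559.  93.]]
mouth c [[556. 171.]] branch grasp [[561. 136.]] run ends [[511. 117.]] [[627. 130.]]
```

The projected model agrees with the side view to about 1 mm: mouth seen at (558,170), run ends at (513,118) and (629,132). Descending and gripping.

```bash
python3 -m crank '[[[-0.0015,0.001,0.02],[0,0,0],0.3],[[0,0,0.02],[0,0,0],0.3],[[0,0,0.02],[0,0,0],0.3],[[0,0,0.015],[0,0,0],0.3],[[0,0,0.008],[0,0,0],0.3],[[0,0,0],[0,0,0],0.3],[[0,0,0],[0,0,0],0.8],[[0,0,0],[0,0,0],0.8],[[0,0,0],[0,0,0],0.8],[[0,0,0],[0,0,0],0.8],[[0,0,0],[0,0,0],0.8],[[0,0,0],[0,0,0],0.8]]' 80
python3 go.py 0.639 -0.062 0.085 0.59
```

```text
t: 3.7
position: [0.6414, -0.0614, 0.0907]
orientation: [1.477, 2.77, 0.002]
force: [-2.8, 0.2, 5.5]
width: 0.429
grip_force: 79.9
t 3.7 p [ 0.6414 -0.0614  0.0907] yaw 0.591 tilt [0.003 0.   ] w 0.429 gf 79.9 F [-2.8  0.2  5.5] q [-0.38  0.52  0.54  1.59 -0.29  1.11  0.82]
turn 0.001 now [ 0.0009 -0.0024  0.0057] after [ 0.0009 -0.0024  0.0057]
```

The grip is about 6 mm higher than planned, with width 0.43 (about 36 mm). I'll reopen, go lower and grip again.

```bash
python3 -m crank '[[[0,0,0],[0,0,0],0.35],[[0,0,0],[0,0,0],0.35],[[0,0,0],[0,0,0],0.35],[[0.001,-0.001,0.004],[0,0,0],0.35],[[0,0,0.003],[0,0,0],0.35],[[0,0,0],[0,0,0],0.35],[[0,0,0],[0,0,0],0.35]]' 80
python3 go.py 0.639 -0.062 0.085 0.59
python3 -m crank '[[[0,0,0],[0,0,0],0.8],[[0,0,0],[0,0,0],0.8],[[0,0,0],[0,0,0],0.8],[[0,0,0],[0,0,0],0.8],[[0,0,0],[0,0,0],0.8]]' 90
python3 go.py 0.639 -0.062 0.085 0.59
```

```text
t: 4.28
position: [0.6389, -0.0609, 0.0809]
orientation: [-1.478, -2.772, 0.0]
force: [-0.1, 0.5, 0.9]
width: 0.652
grip_force: 0.0
t 4.28 p [ 0.6389 -0.0609  0.0809] yaw 0.591 tilt [-0.001  0.   ] w 0.652 gf 0.0 F [-0.1  0.5  0.9] q [-0.38  0.53  0.54  1.6  -0.3   1.09  0.83]
turn 0.001 now [-0.0009 -0.0005 -0.0041] after [-0.0009 -0.0005 -0.0041]
t: 4.7
position: [0.6398, -0.061, 0.0822]
orientation: [1.478, 2.771, 0.001]
force: [0.5, 1.9, 5.3]
width: 0.429
grip_force: 89.7
t 4.7 p [ 0.6398 -0.061   0.0822] yaw 0.591 tilt [0.002 0.   ] w 0.429 gf 89.7 F [0.5 1.9 5.3] q [-0.38  0.53  0.54  1.6  -0.3   1.09  0.83]
turn 0.001 now [-0.0004 -0.0012 -0.0028] after [-0.0004 -0.0012 -0.0028]
```

```bash
python3 -m crank '[[[0,0,-0.01],[0,0,0],0.8],[[0,0,-0.02],[0,0,0],0.8],[[0,0,-0.025],[0,0,0],0.8],[[0,0,-0.025],[0,0,0],0.8],[[0,0,-0.02],[0,0,-0.05],0.8],[[0,0,-0.01],[0,0,-0.1],0.8],[[0,0,-0.01],[0,0,-0.1],0.8],[[0,0,0],[0,0,-0.1],0.8],[[0,0,0],[0,0,-0.1],0.8],[[0,0,0],[0,0,-0.1],0.8],[[0,0,0],[0,0,-0.1],0.8],[[0,0,0],[0,0,-0.1],0.8],[[0,0,0],[0,0,-0.1],0.8],[[0,0,0],[0,0,-0.04],0.8],[[0,0,0],[0,0,0],0.8]]' 90
python3 go.py 0.537 -0.404 0.08 1.482
```

```text
t: 5.95
position: [0.6385, -0.0612, 0.201]
orientation: [-0.138, -3.137, 0.0]
force: [-0.1, -0.5, -5.2]
width: 0.433
grip_force: 91.4
t 5.95 p [ 0.6385 -0.0612  0.201 ] yaw 1.483 tilt [-0.002 -0.   ] w 0.433 gf 91.4 F [-0.1 -0.5 -5.2] q [-0.29  0.4   0.42  1.48 -0.17  1.3   1.63]
turn 0.001 now [ 0.0707 -0.3504  0.1212] after [ 0.0705 -0.3504  0.1212]
```

```bash
python3 -m crank '[[[0.003,-0.015,0],[0,0,0],0.8],[[0.007,-0.035,0],[0,0,0],0.8],[[0.007,-0.035,0],[0,0,0],0.8],[[0.007,-0.035,0],[0,0,0],0.8],[[0.007,-0.035,0],[0,0,0],0.8],[[0.007,-0.035,0],[0,0,0],0.8],[[0.007,-0.035,0],[0,0,0],0.8],[[0.007,-0.035,0],[0,0,0],0.8],[[0.007,-0.035,0.01],[0,0,0],0.8],[[0.007,-0.03,0.03],[0,0,0],0.8],[[0.004,-0.02,0.03],[0,0,0],0.8],[[0,-0.006,0.03],[0,0,0],0.8],[[0,0,0.02],[0,0,0],0.8],[[0,0,0],[0,0,0],0.8]]' 90
python3 go.py 0.537 -0.404 0.012 1.482
python3 - <<'E'
from h import *
c=camera('top'); a=c['color'][150:300,420:570]; d=camera('side'); b=d['color'][90:240,340:500]
cv2.imwrite('pics/g2.png',np.hstack([cv2.resize(a,(375,375),interpolation=2),cv2.resize(b,(400,375),interpolation=2)]))
E
```

```text
t: 7.12
position: [0.5347, -0.4025, 0.0768]
orientation: [-0.146, -3.13, -0.006]
force: [-0.8, 2.1, -5.0]
width: 0.429
grip_force: 91.7
t 7.12 p [ 0.5347 -0.4025  0.0768] yaw 1.478 tilt [-0.008  0.004] w 0.429 gf 91.7 F [-0.8  2.1 -5. ] q [ 0.22  0.59  0.5   1.51 -0.3   1.12  2.26]
turn -0.004 now [-0.003  -0.0015  0.0648] after [-0.003  -0.0015  0.0648]
```

View pics/g2.png

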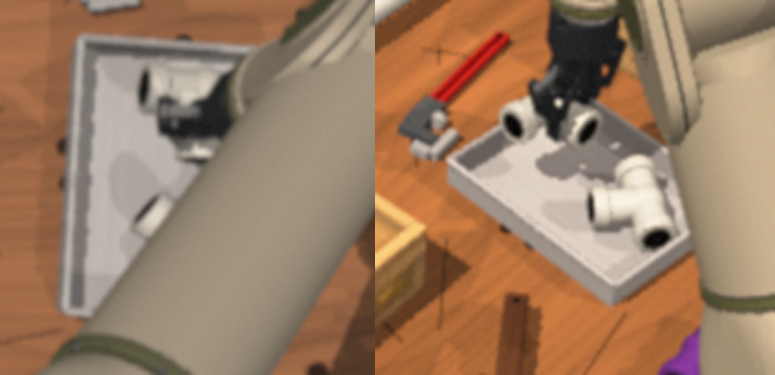

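The tee hangs level over the free +x half of the tray. Its +y mouth at (150,90) is inside the wall and clear of the other tee. Lowering.

```bash
python3 -m crank '[[[0,0,0.012],[0,0,0],0.8],[[0,0,0.012],[0,0,0],0.8],[[0,0,0.012],[0,0,0],0.8],[[0,0,0.01],[0,0,0],0.8],[[0,0,0.008],[0,0,0],0.8],[[0,0,0.005],[0,0,0],0.8],[[0,0,0.003],[0,0,0],0.8],[[0,0,0.002],[0,0,0],0.8],[[0,0,0.002],[0,0,0],0.8],[[0,0,0.001],[0,0,0],0.8],[[0,0,0],[0,0,0],0.8],[[0,0,0],[0,0,0],0.8]]'
python3 go.py 0.537 -0.404 0.01 1.482
```

```text
t: 8.22
position: [0.5384, -0.4035, 0.0155]
orientation: [0.141, 3.138, -0.0]
force: [0.1, 0.1, -5.1]
width: 0.426
grip_force: 91.7
t 8.22 p [ 0.5384 -0.4035  0.0155] yaw 1.481 tilt [ 0. -0.] w 0.426 gf 91.7 F [ 0.1  0.1 -5.1] q [ 0.24  0.66  0.47  1.55 -0.34  1.01  2.28]
turn -0.001 now [ 0.0014 -0.0006  0.0055] after [ 0.0014 -0.0006  0.0055]
```

```bash
python3 -m crank '[[[0,0,0.002],[0,0,0],0.8],[[0,0,0.002],[0,0,0],0.8],[[0,0,0.001],[0,0,0],0.8],[[0,0,0.001],[0,0,0],0.8],[[0,0,0],[0,0,0],0.8],[[0,0,0],[0,0,0],0.8]]'
python3 -m crank '[[[0,0,0.001],[0,0,0],0.8],[[0,0,0],[0,0,0],0.8],[[0,0,0],[0,0,0],0.8]]'
```

```text
t: 8.72
position: [0.5382, -0.4034, 0.0094]
orientation: [0.141, 3.138, 0.0]
force: [-3.1, 1.9, -1.5]
width: 0.428
grip_force: 92.0
t: 8.97
position: [0.5382, -0.4034, 0.0092]
orientation: [0.141, 3.138, 0.001]
force: [-5.1, 4.4, 7.8]
width: 0.428
grip_force: 92.9
```

Touchdown came at the predicted height, with force on the floor. Releasing and lifting.

```bash
python3 -m crank '[[[0,0,0],[0,0,0],0.4],[[0,0,0],[0,0,0],0.35],[[0,0,0],[0,0,0],0.3],[[0,0,-0.005],[0,0,0],0.3],[[0,0,-0.02],[0,0,0],0.3],[[0,0,-0.03],[0,0,0],0.3],[[0,0,-0.035],[0,0,0],0.3],[[0,0,-0.035],[0,0,0],0.3],[[0,0,-0.035],[0,0,0],0.3],[[0,0,-0.035],[0,0,-0.05],0.3],[[0,0,0],[0,0,-0.047],0.3],[[0,0,0],[0,0,0],0.3]]' 60
python3 go.py 0.634 0.103 0.15 1.579
```

```text
t: 9.97
position: [0.5391, -0.4044, 0.2064]
orientation: [-0.014, 3.137, -0.004]
force: [-0.0, 0.4, 0.1]
width: 0.705
grip_force: 0.0
t 9.97 p [ 0.5391 -0.4044  0.2064] yaw 1.58 tilt [ 0.004 -0.003] w 0.705 gf 0.0 F [-0.   0.4  0.1] q [ 0.21  0.48  0.52  1.38 -0.24  1.34  2.32]
turn 0.001 now [-0.0993  0.5067  0.0555] after [-0.0988  0.5068  0.0555]
```

```bash
python3 -m crank '[[[-0.003,0.0168,0],[0,0,0],0.3],[[-0.0066,0.0335,0],[0,0,0],0.3],[[-0.0066,0.0335,0],[0,0,0],0.3],[[-0.0066,0.0335,0],[0,0,0],0.3],[[-0.0066,0.0335,0],[0,0,0],0.3],[[-0.0066,0.0335,0],[0,0,0],0.3],[[-0.0066,0.0335,0],[0,0,0],0.3],[[-0.0066,0.0335,0],[0,0,0],0.3],[[-0.0066,0.0335,0],[0,0,0],0.3],[[-0.0066,0.0335,0],[0,0,0],0.3],[[-0.0066,0.0335,0],[0,0,0],0.3],[[-0.0066,0.0335,0],[0,0,0],0.3],[[-0.0066,0.0335,0],[0,0,0],0.3],[[-0.0066,0.0335,0],[0,0,0],0.3],[[-0.0066,0.0335,0.01],[0,0,0],0.3],[[-0.0036,0.0168,0.02],[0,0,0],0.3],[[0,0,0.02],[0,0,0],0.3],[[0,0,0],[0,0,0],0.3]]'
python3 go.py 0.634 0.103 0.092 1.579
python3 - <<'E'
from h import *
c=camera('top'); a=c['color'][150:300,420:570]; d=camera('side'); b=d['color'][160:280,190:350]
cv2.imwrite('pics/g3.png',np.hstack([cv2.resize(a,(375,375),interpolation=2),cv2.resize(b,(425,375),interpolation=2)]))
p=env.read_state()['position'];print(((proj(d,[p,[.634,.103,.12]])-[190,160])*[425/160,375/120]+[375,0]).round())
E
```

```text
t: 11.47
position: [0.6308, 0.1014, 0.1478]
orientation: [0.014, -3.134, 0.003]
force: [-0.3, 0.0, -0.2]
width: 0.7
grip_force: 0.0
t 11.47 p [0.6308 0.1014 0.1478] yaw 1.579 tilt [-0.008 -0.002] w 0.7 gf 0.0 F [-0.3  0.  -0.2] q [-0.47  0.43  0.31  1.53 -0.14  1.21  1.45]
turn 0.0 now [-0.0036  0.0017  0.0558] after [-0.0036  0.0017  0.0558]
[[565. 137.]
 [564. 166.]]
```

View pics/g3.png

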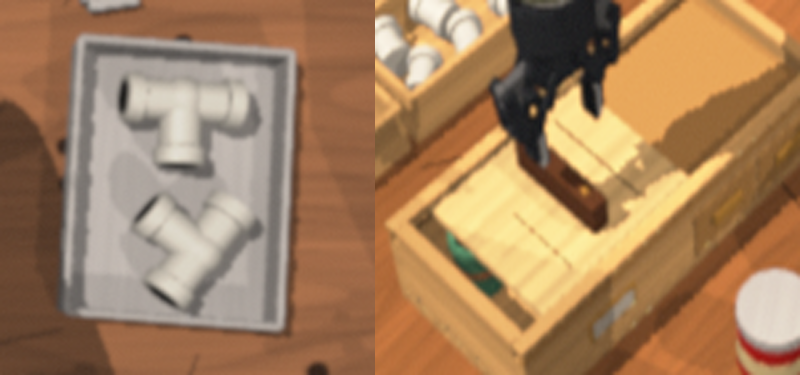

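The tee lies flat in the tray, and the coupling stands at the bay's +y end. I'll check the pull's position against its dark mask in the first side and top pictures.

```bash
python3 - <<'E'
from h import *
import pickle
for n,(x0,y0,x1,y1) in(('side',(230,190,290,245)),('top',(255,125,295,195))):
    c=pickle.load(open(n+'.pkl','rb')); g=cv2.cvtColor(c['color'],cv2.COLOR_BGR2HSV)[y0:y1,x0:x1]
    m=(g[...,2]<115).astype(np.uint8)
    k,l,st,ce=cv2.connectedComponentsWithStats(m); i=1+np.argmax(st[1:,4]); print(n,'mask bbox',st[i,:2]+[x0,y0],st[i,:2]+st[i,2:4]+[x0,y0],st[i,4],'c',ce[i]+[x0,y0])
    P=[[.634+a,.103+b,z] for a in(-.055,.055) for b in(-.01,.01) for z in(.086,.12)]
    q=proj(c,P); print(' model',q.min(0),q.max(0),'c',cv2.moments(cv2.convexHull(q.astype(np.float32)))['m10']/cv2.contourArea(cv2.convexHull(q.astype(np.float32))),q.mean(0))
E
```

```text
side mask bbox [244 203] [278 234] 385 c [260.63896104 218.72467532]
 model [243.5 199.9] [280.3 235.8] c 262.0668137081426 [262.0125 217.8   ]
top mask bbox [269 137] [279 187] 386 c [273.72797927 161.74870466]
 model [269.  136.5] [280.  188.2] c 274.4627413635625 [274.525  162.7125]
```

The model matches to about 1 px. Descending and gripping the pull.

```bash
python3 -m crank '[[[-0.002,0.002,0.015],[0,0,0],0.3],[[0,0,0.02],[0,0,0],0.3],[[0,0,0.013],[0,0,0],0.3],[[0,0,0.005],[0,0,0],0.3],[[0,0,0],[0,0,0],0.3],[[0,0,0],[0,0,0],0.9],[[0,0,0],[0,0,0],0.9],[[0,0,0],[0,0,0],0.9],[[0,0,0],[0,0,0],0.9],[[0,0,0],[0,0,0],0.9],[[0,0,0],[0,0,0],0.9],[[0,0,0],[0,0,0],0.9]]' 40
python3 go.py 0.634 -0.053 0.092 1.579
```

```text
t: 12.57
position: [0.6363, 0.1026, 0.1017]
orientation: [-0.012, 3.14, 0.002]
force: [-0.3, 1.5, 6.4]
width: 0.22
grip_force: 39.7
t 12.57 p [0.6363 0.1026 0.1017] yaw 1.578 tilt [0.002 0.001] w 0.22 gf 39.7 F [-0.3  1.5  6.4] q [-0.46  0.48  0.31  1.57 -0.16  1.11  1.46]
turn -0.001 now [ 0.0035 -0.1555  0.0095] after [ 0.0036 -0.1555  0.0095]
```

```bash
python3 -m crank '[[[0,-0.006,0],[0,0,0],0.9],[[0,-0.012,0],[0,0,0],0.9],[[0,-0.014,0],[0,0,0],0.9],[[0,-0.014,0],[0,0,0],0.9],[[0,-0.014,0],[0,0,0],0.9],[[0,-0.014,0],[0,0,0],0.9],[[0,-0.014,0],[0,0,0],0.9],[[0,-0.014,0],[0,0,0],0.9],[[0,-0.014,0],[0,0,0],0.9],[[0,-0.014,0],[0,0,0],0.9],[[0,-0.012,0],[0,0,0],0.9],[[0,-0.006,0],[0,0,0],0.9],[[0,0,0],[0,0,0],0.9],[[0,0,0],[0,0,0],0.9]]' 50
python3 go.py 0.634 -0.053 0.092 1.579
```

```text
t: 13.73
position: [0.6374, -0.0467, 0.1017]
orientation: [-0.01, 3.14, -0.0]
force: [-1.4, -1.4, 7.1]
width: 0.219
grip_force: 51.2
t 13.73 p [ 0.6374 -0.0467  0.1017] yaw 1.577 tilt [0.002 0.   ] w 0.219 gf 51.2 F [-1.4 -1.4  7.1] q [-0.27  0.47  0.35  1.59 -0.17  1.11  1.7 ]
turn -0.002 now [ 0.0034 -0.0063  0.0097] after [ 0.0035 -0.0063  0.0097]
```

The cover is open to about 0.176 m. I'll release, lift and look at the bay and the elbow.

```bash
python3 -m crank '[[[0,0,0],[0,0,0],0.3],[[0,0,0],[0,0,0],0.3],[[0,0,0],[0,0,0],0.3],[[0,0,-0.01],[0,0,0],0.3],[[0,0,-0.03],[0,0,0],0.3],[[0,0,-0.035],[0,0,0],0.3],[[0,0,-0.03],[0,0,0],0.3],[[0,0,0],[0,0,0],0.3]]' 80
python3 go.py 
python3 - <<'E'
from h import *
import pickle
c=camera('top'); pickle.dump(c,open('top2.pkl','wb'))
a=c['color'][110:210,205:345]; b=c['color'][175:235,145:205]
cv2.imwrite('pics/g4.png',np.hstack([cv2.resize(a,(490,350),interpolation=2),cv2.resize(b,(300,350),interpolation=2)]))
E
```

```text
t: 14.4
position: [0.6395, -0.0465, 0.213]
orientation: [-0.011, 3.132, 0.0]
force: [0.2, -0.5, 0.6]
width: 0.701
grip_force: 0.0
t 14.4 p [ 0.6395 -0.0465  0.213 ] yaw 1.578 tilt [0.01 0.  ] w 0.701 gf 0.0 F [ 0.2 -0.5  0.6] q [-0.28  0.38  0.37  1.47 -0.14  1.31  1.68]
```

View pics/g4.png

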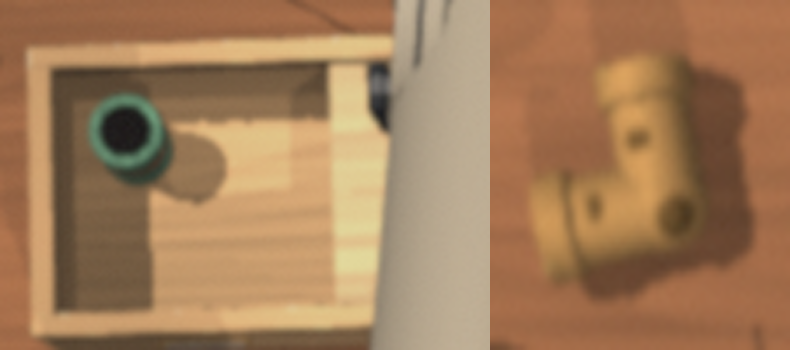

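```bash
python3 - <<'E'
from fit import *
import pickle
c=pickle.load(open('top2.pkl','rb'))
print('coup',ray(c,241.3,147.1,.072))
e=lambda u,v:ray(c,145+(u-490)/5,175+v/5.83,.023)[:2]
A,B,C,D,E=e(646,80),e(666,170),e(555,228),e(645,55),e(535,232)
print('legx pts',A,B,np.arctan2(*(A-B)[::-1]),'mouth x top',D,'mouth y',E)
h=cv2.cvtColor(c['color'],cv2.COLOR_BGR2HSV)
for u,v in((176,192),(180,203),(168,213),(195,190),(186,190),(150,200)): print((u,v),h[v,u],end=' ')
for lo in((14,110,110),(15,120,120),(15,130,100),(16,110,90)):
    m=blob(cv2.inRange(h,lo,(32,255,255)),(172,211),30); v,u=np.nonzero(m)
    m=cv2.morphologyEx(m,cv2.MORPH_CLOSE,np.ones((5,5),np.uint8)); print(lo,len(u),*fit(c,m,'elbow',.023,ray(c,u.mean(),v.mean(),.023)[:2]))
E
```

```text
coup [0.6793 0.182  0.072 ]
legx pts [0.5941 0.347 ] [0.5565 0.3375] 0.24748022138594483 mouth x top [0.6045 0.3474] mouth y [0.5324 0.4005]
(176, 192) [ 16 144 181] (180, 203) [ 16 144 174] (168, 213) [ 16 144 193] (195, 190) [ 12 141 137] (186, 190) [ 12 136 105] (150, 200) [ 12 143 169] (14, 110, 110) 790 [0.5587 0.3638 0.1927] 0.127
(15, 120, 120) 708 [0.5591 0.3642 0.2114] 0.139
(15, 130, 100) 798 [0.5582 0.3619 0.1717] 0.151
(16, 110, 90) 757 [0.5593 0.3608 0.1445] 0.159
```

```bash
python3 - <<'E'
from fit import *
import pickle
c=pickle.load(open('top2.pkl','rb'))
h=cv2.cvtColor(c['color'],cv2.COLOR_BGR2HSV)
for r in (188,192,198,204): print(r,h[r,162:190,0].tolist(), h[r,162:190,2].tolist())
P=lambda x,y,t=.21,m=(.559,.3635):[m[0]+x*np.cos(t)-y*np.sin(t),m[1]+x*np.sin(t)+y*np.cos(t),.023]
print(proj(c,[P(.035,-.0405),P(.035,.0055),P(.013,-.0365),P(.013,.0015),P(.0405,-.0175),P(-.0175,.0405)]))
E
```

```text
188 [12, 11, 12, 13, 16, 16, 17, 16, 16, 17, 16, 16, 16, 16, 16, 17, 16, 16, 16, 16, 16, 16, 16, 14, 12, 11, 11, 11] [165, 165, 165, 168, 177, 189, 199, 210, 215, 217, 216, 210, 201, 193, 185, 175, 165, 156, 143, 130, 114, 104, 97, 95, 102, 107, 107, 109]
192 [11, 11, 12, 12, 14, 16, 16, 16, 16, 16, 16, 16, 16, 16, 16, 16, 16, 16, 16, 17, 17, 16, 15, 13, 12, 12, 12, 12] [166, 167, 164, 165, 168, 175, 177, 178, 183, 190, 193, 190, 184, 180, 181, 175, 165, 153, 141, 126, 110, 100, 97, 103, 109, 111, 112, 112]
198 [11, 12, 12, 11, 12, 11, 12, 15, 16, 16, 16, 16, 16, 16, 16, 16, 16, 16, 16, 16, 16, 16, 17, 15, 13, 11, 11, 11] [154, 153, 152, 153, 152, 153, 155, 167, 185, 188, 166, 142, 134, 136, 151, 175, 182, 173, 162, 148, 131, 116, 103, 94, 95, 100, 103, 102]
204 [13, 13, 14, 14, 14, 15, 15, 16, 16, 16, 16, 16, 16, 16, 16, 16, 16, 16, 16, 16, 16, 17, 17, 16, 15, 14, 12, 11] [147, 149, 151, 152, 150, 152, 152, 157, 164, 179, 194, 207, 211, 214, 213, 206, 196, 187, 175, 164, 150, 135, 117, 105, 96, 94, 98, 102]
[[182.7 185.4]
 [164.1 189.9]
 [183.1 194.7]
 [167.6 198.3]
 [172.9 185.4]
 [154.4 214.4]]
```

```bash
python3 - <<'E'
from fit import *
import pickle
c=pickle.load(open('top2.pkl','rb'))
h=cv2.cvtColor(c['color'],cv2.COLOR_BGR2HSV)
for lo in(14,15):
    m=blob(cv2.inRange(h,(lo,60,40),(32,255,255)),(172,211),30); m=cv2.morphologyEx(m,cv2.MORPH_OPEN,np.ones((5,5),np.uint8)); v,u=np.nonzero(m)
    print(lo,len(u),*fit(c,m,'elbow',.023,ray(c,u.mean(),v.mean(),.023)[:2]))
E
```

```text
14 901 [0.5585 0.3607 0.1874] 0.179
15 832 [0.5583 0.3604 0.1661] 0.142
```

```bash
python3 -m crank '[[[0,0,0],[0,0,-0.096],0.3],[[0,0,0],[0,0,-0.096],0.3],[[0,0,0],[0,0,0],0.3]]'
python3 go.py 0.576 0.345 0.12 1.771
```

```text
t: 14.7
position: [0.6363, -0.046, 0.2049]
orientation: [0.319, -3.124, -0.0]
force: [0.5, -0.4, 0.1]
width: 0.698
grip_force: 0.0
t 14.7 p [ 0.6363 -0.046   0.2049] yaw 1.775 tilt [-0.001  0.   ] w 0.698 gf 0.0 F [ 0.5 -0.4  0.1] q [-0.26  0.38  0.34  1.48 -0.13  1.3   1.87]
turn 0.004 now [-0.0201  0.3951  0.085 ] after [-0.0187  0.3952  0.085 ]
```

```bash
python3 -m crank '[[[-0.001,0.015,0],[0,0,0],0.3],[[-0.0016,0.033,0],[0,0,0],0.3],[[-0.0016,0.033,0],[0,0,0],0.3],[[-0.0016,0.033,0],[0,0,0],0.3],[[-0.0016,0.033,0],[0,0,0],0.3],[[-0.0016,0.033,0],[0,0,0],0.3],[[-0.0016,0.033,0],[0,0,0],0.3],[[-0.0016,0.033,0],[0,0,0],0.3],[[-0.0016,0.033,0],[0,0,0],0.3],[[-0.0016,0.033,0],[0,0,0],0.3],[[-0.0016,0.033,0],[0,0,0],0.3],[[-0.0016,0.033,0.01],[0,0,0],0.3],[[-0.0015,0.017,0.025],[0,0,0],0.3],[[0,0,0.025],[0,0,0],0.3],[[0,0,0.02],[0,0,0],0.3],[[0,0,0],[0,0,0],0.3],[[0,0,0],[0,0,0],0.3]]'
python3 go.py 0.576 0.345 0.007 1.771
python3 - <<'E'
from h import *
d=camera('side');q=env.read_state()['position']; r=proj(d,[q,[.575,.345,.04]]); print(r)
u,v=np.maximum(r.mean(0).astype(int)-[70,60],0); b=d['color'][v:v+120,u:u+140]
cv2.imwrite('pics/g5.png',cv2.resize(b,None,fx=4.5,fy=4.5,interpolation=2)); print(u,v,((r-[u,v])*4.5).round())
m=np.array([.5585,.36]);t=.2
P=lambda x,y,z:[m[0]+x*np.cos(t)-y*np.sin(t),m[1]+x*np.sin(t)+y*np.cos(t),z]
print(((proj(d,[P(.0405,-.0175,.023),P(-.0175,.0405,.023),P(-.0175,-.0175,.042)])-[u,v])*4.5).round())
E
```

```text
t: 16.12
position: [0.5777, 0.3445, 0.1244]
orientation: [0.308, -3.124, 0.002]
force: [-0.3, 1.6, 0.8]
width: 0.702
grip_force: 0.0
t 16.12 p [0.5777 0.3445 0.1244] yaw 1.768 tilt [-0.002 -0.002] w 0.702 gf 0.0 F [-0.3  1.6  0.8] q [-0.73  0.51  0.17  1.46 -0.09  1.19  1.22]
turn -0.003 now [0.0012 0.001  0.1174] after [0.0012 0.001  0.1174]
[[199.1 282.7]
 [206.  304.3]]
132 233 [[302. 224.]
 [333. 321.]]
[[297. 316.]
 [313. 446.]
 [378. 346.]]
```

View pics/g5.png

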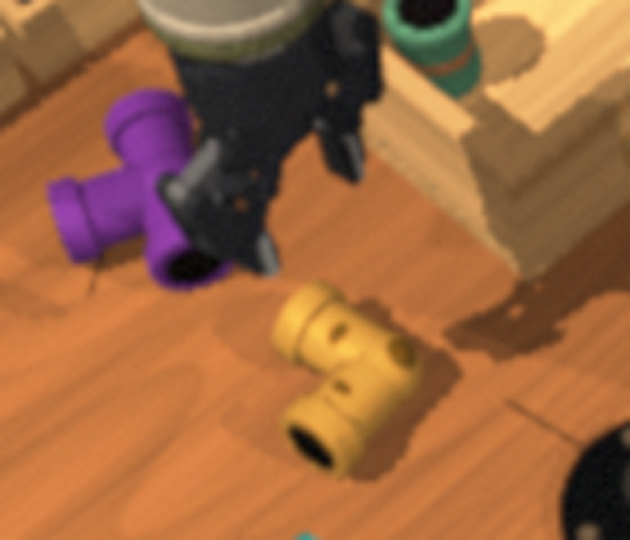

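The elbow model fits: y-mouth seen at (312,447), predicted (313,446), and the x-leg bead also matches. I'll narrow the opening slightly to clear the other leg's bead, then descend.

```bash
python3 -m crank '[[[0,0,0.02],[0,0,0],0.38],[[0,0,0.025],[0,0,0],0.38],[[0,0,0.025],[0,0,0],0.38],[[0,0,0.02],[0,0,0],0.38],[[0,0,0.012],[0,0,0],0.38],[[0,0,0.005],[0,0,0],0.38],[[0,0,0],[0,0,0],0.38],[[0,0,0],[0,0,0],0.38],[[0,0,0],[0,0,0],0.38]]'
python3 go.py 0.5765 0.345 0.007 1.771
```

```text
t: 16.92
position: [0.5793, 0.3457, 0.0202]
orientation: [-0.312, 3.124, 0.002]
force: [-0.2, 0.2, 0.2]
width: 0.623
grip_force: 0.0
t 16.92 p [0.5793 0.3457 0.0202] yaw 1.77 tilt [0.002 0.002] w 0.623 gf 0.0 F [-0.2  0.2  0.2] q [-0.72  0.62  0.15  1.53 -0.11  1.    1.23]
turn -0.001 now [ 0.0029 -0.0001  0.0132] after [ 0.0029 -0.0001  0.0132]
```

```bash
python3 -m crank '[[[0.002,0,0.005],[0,0,0],0.38],[[0,0,0.005],[0,0,0],0.38],[[0,0,0.002],[0,0,0],0.38],[[0,0,0],[0,0,0],0.38],[[0,0,0],[0,0,0],0.8],[[0,0,0],[0,0,0],0.8],[[0,0,0],[0,0,0],0.8],[[0,0,0],[0,0,0],0.8],[[0,0,0],[0,0,0],0.8],[[0,0,0],[0,0,0],0.8]]' 90
python3 go.py 0.577 0.345 0.007 1.771
```

```text
t: 17.75
position: [0.5764, 0.3454, 0.0067]
orientation: [-0.313, 3.125, 0.002]
force: [-0.6, 3.2, 4.3]
width: 0.423
grip_force: 90.2
t 17.75 p [0.5764 0.3454 0.0067] yaw 1.77 tilt [0.001 0.001] w 0.423 gf 90.2 F [-0.6  3.2  4.3] q [-0.72  0.63  0.15  1.54 -0.11  0.98  1.23]
turn -0.001 now [-0.0005 -0.0005 -0.0003] after [-0.0005 -0.0005 -0.0003]
```

Gripped on the barrel; the width is consistent with 38 mm. Lifting and turning.

```bash
python3 -m crank '[[[0,0,-0.01],[0,0,0],0.8],[[0,0,-0.025],[0,0,0],0.8],[[0,0,-0.035],[0,0,0],0.8],[[0,0,-0.035],[0,0,0],0.8],[[0,0,-0.035],[0,0,0.05],0.8],[[0,0,-0.03],[0,0,0.07],0.8],[[0,0,-0.02],[0,0,0.07],0.8],[[0,0,0],[0,0,0],0.8]]'
python3 go.py 0.620 0.109 0.12 1.579
```

```text
t: 18.42
position: [0.5781, 0.3448, 0.2016]
orientation: [-0.007, 3.136, 0.005]
force: [0.9, 0.1, -2.5]
width: 0.417
grip_force: 90.8
t 18.42 p [0.5781 0.3448 0.2016] yaw 1.575 tilt [0.006 0.003] w 0.417 gf 90.8 F [ 0.9  0.1 -2.5] q [-0.76  0.45  0.22  1.38 -0.1   1.32  1.03]
turn -0.004 now [-0.0404 -0.2362  0.0811] after [-0.0395 -0.2364  0.0811]
```

```bash
python3 -m crank '[[[-0.003,-0.016,0],[0,0,0],0.8],[[-0.005,-0.03,0],[0,0,0],0.8],[[-0.005,-0.03,0],[0,0,0],0.8],[[-0.005,-0.03,0],[0,0,0],0.8],[[-0.005,-0.03,0],[0,0,0],0.8],[[-0.005,-0.03,0],[0,0,0],0.8],[[-0.005,-0.03,0],[0,0,0],0.8],[[-0.005,-0.03,0],[0,0,0],0.8],[[-0.002,-0.01,0.02],[0,0,0],0.8],[[0,0,0.03],[0,0,0],0.8],[[0,0,0],[0,0,0],0.8],[[0,0,0],[0,0,0],0.8]]'
python3 go.py 0.620 0.109 0.018 1.579
python3 - <<'E'
from h import *
d=camera('side'); b=d['color'][170:320,170:370]
cv2.imwrite('pics/g6.png',cv2.resize(b,None,fx=4,fy=4,interpolation=2))
E
```

```text
t: 19.42
position: [0.6163, 0.1084, 0.1436]
orientation: [0.016, -3.136, 0.003]
force: [-0.4, 0.5, -2.7]
width: 0.422
grip_force: 91.2
t 19.42 p [0.6163 0.1084 0.1436] yaw 1.581 tilt [-0.006 -0.002] w 0.422 gf 91.2 F [-0.4  0.5 -2.7] q [-0.48  0.4   0.3   1.58 -0.12  1.19  1.42]
turn 0.002 now [-0.0045  0.0007  0.1256] after [-0.0045  0.0008  0.1256]
```

View pics/g6.png

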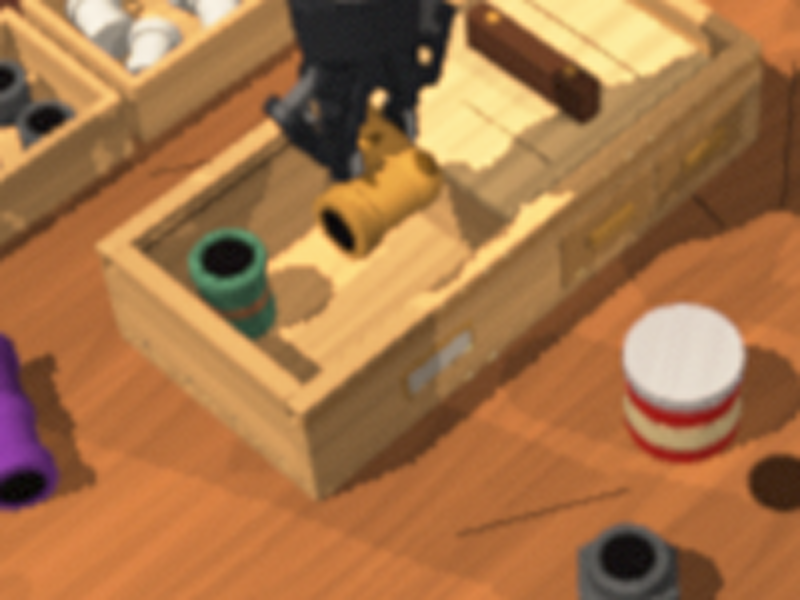

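The elbow hangs level above the open bay, mouth at (345,230) and clear of the coupling at (230,280). Lowering.

```bash
python3 -m crank '[[[-0.003,0,0.015],[0,0,0],0.8],[[0,0,0.02],[0,0,0],0.8],[[0,0,0.02],[0,0,0],0.8],[[0,0,0.018],[0,0,0],0.8],[[0,0,0.012],[0,0,0],0.8],[[0,0,0.01],[0,0,0],0.8],[[0,0,0.006],[0,0,0],0.8],[[0,0,0.004],[0,0,0],0.8],[[0,0,0],[0,0,0],0.8],[[0,0,0],[0,0,0],0.8]]'
python3 go.py 0.620 0.109 0.0187 1.579
```

```text
t: 20.3
position: [0.6219, 0.1092, 0.0419]
orientation: [-0.015, 3.141, 0.0]
force: [0.5, -0.1, -3.0]
width: 0.417
grip_force: 91.6
t 20.3 p [0.6219 0.1092 0.0419] yaw 1.58 tilt [0.001 0.   ] w 0.417 gf 91.6 F [ 0.5 -0.1 -3. ] q [-0.46  0.52  0.27  1.65 -0.16  1.    1.45]
turn 0.001 now [ 0.0019 -0.0002  0.0232] after [ 0.0019 -0.0002  0.0232]
```

```bash
python3 -m crank '[[[0.001,0,0.006],[0,0,0],0.8],[[0,0,0.006],[0,0,0],0.8],[[0,0,0.004],[0,0,0],0.8],[[0,0,0.002],[0,0,0],0.8],[[0,0,0.002],[0,0,0],0.8],[[0,0,0.001],[0,0,0],0.8],[[0,0,0],[0,0,0],0.8],[[0,0,0],[0,0,0],0.8]]'
python3 -m crank '[[[0,0,0.002],[0,0,0],0.8],[[0,0,0],[0,0,0],0.8],[[0,0,0],[0,0,0],0.8]]'
```

```text
t: 20.97
position: [0.6205, 0.1091, 0.0203]
orientation: [-0.014, 3.141, 0.0]
force: [0.3, 0.4, -4.1]
width: 0.414
grip_force: 91.6
t: 21.22
position: [0.6209, 0.1092, 0.0188]
orientation: [-0.015, 3.14, 0.001]
force: [-0.8, -0.6, 1.7]
width: 0.414
grip_force: 92.4
```

The elbow is on the floor at the predicted height. Releasing, lifting, then back to the pull.

```bash
python3 -m crank '[[[0,0,0],[0,0,0],0.45],[[0,0,0],[0,0,0],0.4],[[0,0,0],[0,0,0],0.38],[[0,0,-0.005],[0,0,0],0.38],[[0,0,-0.02],[0,0,0],0.38],[[0,0,-0.03],[0,0,0],0.38],[[0,0,-0.035],[0,0,0],0.38],[[0,0,-0.035],[0,0,0],0.38],[[0,0,-0.02],[0,0,0],0.38],[[0,0,0],[0,0,0],0.38]]'
python3 go.py 0.637 -0.047 0.098 1.579
```

```text
t: 22.05
position: [0.623, 0.1093, 0.1693]
orientation: [-0.014, 3.133, 0.004]
force: [0.3, -1.0, 0.4]
width: 0.619
grip_force: 0.0
t 22.05 p [0.623  0.1093 0.1693] yaw 1.58 tilt [0.008 0.002] w 0.619 gf 0.0 F [ 0.3 -1.   0.4] q [-0.48  0.39  0.3   1.55 -0.12  1.22  1.42]
turn 0.001 now [-0.0121 -0.1565  0.071 ] after [-0.0122 -0.1565  0.071 ]
```

```bash
python3 -m crank '[[[-0.002,-0.015,0],[0,0,0],0.3],[[-0.002,-0.028,0],[0,0,0],0.3],[[-0.002,-0.03,0],[0,0,0],0.3],[[-0.002,-0.03,0],[0,0,0],0.3],[[-0.002,-0.03,0],[0,0,0],0.3],[[-0.002,-0.018,0],[0,0,0],0.3],[[0,-0.0055,0.01],[0,0,0],0.3],[[0,0,0.02],[0,0,0],0.3],[[0,0,0.02],[0,0,0],0.3],[[0,0,0.01],[0,0,0],0.3],[[0,0,0],[0,0,0],0.3],[[0,0,0],[0,0,0],0.3]]' 50
python3 go.py 0.637 -0.047 0.098 1.579
```

```text
t: 23.05
position: [0.6336, -0.0466, 0.1029]
orientation: [0.016, -3.14, -0.0]
force: [1.1, 0.5, -0.2]
width: 0.699
grip_force: 0.0
t 23.05 p [ 0.6336 -0.0466  0.1029] yaw 1.581 tilt [-0.001  0.   ] w 0.699 gf 0.0 F [ 1.1  0.5 -0.2] q [-0.27  0.46  0.35  1.6  -0.17  1.11  1.71]
turn 0.002 now [-0.0034 -0.0005  0.0049] after [-0.0034 -0.0005  0.0049]
```

```bash
python3 -m crank '[[[-0.003,0,0.003],[0,0,0],0.3],[[0,0,0],[0,0,0],0.9],[[0,0,0],[0,0,0],0.9],[[0,0,0],[0,0,0],0.9],[[0,0,0],[0,0,0],0.9],[[0,0,0],[0,0,0],0.9],[[0,0.006,0],[0,0,0],0.9],[[0,0.012,0],[0,0,0],0.9],[[0,0.015,0],[0,0,0],0.9],[[0,0.015,0],[0,0,0],0.9],[[0,0.015,0],[0,0,0],0.9],[[0,0.015,0],[0,0,0],0.9],[[0,0.015,0],[0,0,0],0.9],[[0,0.015,0],[0,0,0],0.9],[[0,0.015,0],[0,0,0],0.9],[[0,0.015,0],[0,0,0],0.9],[[0,0.012,0],[0,0,0],0.9],[[0,0.006,0],[0,0,0],0.9],[[0,0,0],[0,0,0],0.9],[[0,0,0],[0,0,0],0.9]]' 50
python3 go.py 0.637 0.13 0.098 1.579
```

```text
t: 24.72
position: [0.636, 0.1105, 0.101]
orientation: [-0.016, 3.14, 0.002]
force: [2.6, 2.6, 5.8]
width: 0.217
grip_force: 50.7
t 24.72 p [0.636  0.1105 0.101 ] yaw 1.581 tilt [0.002 0.001] w 0.217 gf 50.7 F [2.6 2.6 5.8] q [-0.47  0.48  0.3   1.57 -0.15  1.11  1.45]
turn 0.002 now [-0.0011  0.0195  0.003 ] after [-0.0011  0.0195  0.003 ]
```

```bash
python3 -m crank '[[[0,0.005,0],[0,0,0],0.9],[[0,0.005,0],[0,0,0],0.9],[[0,0.003,0],[0,0,0],0.9],[[0,0,0],[0,0,0],0.9],[[0,0,0],[0,0,0],0.9]]' 
python3 -m crank '[[[0,0.002,0],[0,0,0],0.9],[[0,0.002,0],[0,0,0],0.9],[[0,0,0],[0,0,0],0.9]]' 
python3 -m crank '[[[0,0.002,0],[0,0,0],0.9],[[0,0.001,0],[0,0,0],0.9],[[0,0,0],[0,0,0],0.9]]'
```

```text
t: 25.13
position: [0.636, 0.1221, 0.101]
orientation: [-0.014, 3.14, 0.001]
force: [1.2, 0.9, 5.8]
width: 0.223
grip_force: 50.8
t: 25.38
position: [0.636, 0.1255, 0.101]
orientation: [-0.014, 3.14, -0.001]
force: [0.1, -0.8, 5.7]
width: 0.222
grip_force: 50.8
t: 25.63
position: [0.636, 0.1283, 0.101]
orientation: [-0.013, 3.14, -0.001]
force: [0.7, -2.0, 5.6]
width: 0.22
grip_force: 50.8
```

```bash
for i in 1; do python3 -m crank '[[[0,0.002,0],[0,0,0],0.9],[[0,0.001,0],[0,0,0],0.9],[[0,0,0],[0,0,0],0.9]]'; python3 -m crank '[[[0,0.002,0],[0,0,0],0.9],[[0,0,0],[0,0,0],0.9],[[0,0,0],[0,0,0],0.9]]'; done
```

```text
t: 25.88
position: [0.6359, 0.1312, 0.101]
orientation: [-0.013, 3.14, -0.001]
force: [0.9, -1.4, 6.8]
width: 0.217
grip_force: 50.8
t: 26.13
position: [0.6359, 0.1333, 0.101]
orientation: [-0.013, 3.14, -0.001]
force: [0.1, -1.6, 5.9]
width: 0.223
grip_force: 50.8
```

```bash
python3 -m crank '[[[0,0.002,0],[0,0,0],0.9],[[0,0,0],[0,0,0],0.9],[[0,0,0],[0,0,0],0.9]]'; python3 -m crank '[[[0,0.002,0],[0,0,0],0.9],[[0,0,0],[0,0,0],0.9],[[0,0,0],[0,0,0],0.9]]'
```

```text
t: 26.38
position: [0.6359, 0.1353, 0.101]
orientation: [-0.013, 3.14, -0.001]
force: [0.9, -1.2, 5.5]
width: 0.221
grip_force: 50.8
t: 26.63
position: [0.6359, 0.1362, 0.101]
orientation: [-0.012, 3.14, -0.002]
force: [-0.4, -4.5, 7.0]
width: 0.223
grip_force: 50.9
```

```bash
python3 - <<'E'
from h import *
c=camera('top'); import pickle; pickle.dump(c,open('top3.pkl','wb'))
cv2.imwrite('pics/g7.png',cv2.resize(c['color'][110:220,200:340],None,fx=5,fy=5,interpolation=2))
print(env.read_state()['position'], env.read_state()['force'])
E
```

```text
[0.63586367 0.13619174 0.10099131] [-0.09525458 -4.0517864   7.24438325]
```

The motion stalls at y=0.136 as the force rises, which is the stop (expected about 0.133). One more push to confirm.

```bash
python3 -m crank '[[[0,0.002,0],[0,0,0],0.9],[[0,0,0],[0,0,0],0.9],[[0,0,0],[0,0,0],0.9]]'
```

```text
t: 26.93
position: [0.6358, 0.1362, 0.1009]
orientation: [-0.01, 3.14, -0.006]
force: [-0.7, -8.7, 8.1]
width: 0.224
grip_force: 51.1
```

Stop confirmed: no motion and the force is rising. Releasing and lifting clear.

```bash
python3 -m crank '[[[0,-0.001,0],[0,0,0],0.6],[[0,0,0],[0,0,0],0.3],[[0,0,0],[0,0,0],0.3],[[0,0,0],[0,0,0],0.3],[[0,0,-0.01],[0,0,0],0.3],[[0,0,-0.03],[0,0,0],0.3],[[0,0,-0.035],[0,0,0],0.3],[[0,0,-0.035],[0,0,0],0.3],[[0,-0.03,0],[0,0,0],0.3],[[0,-0.04,0],[0,0,0],0.3],[[0,-0.04,0],[0,0,0],0.3],[[0,-0.04,0],[0,0,0],0.3],[[0,-0.04,0],[0,0,0],0.3],[[0,-0.04,0],[0,0,0],0.3],[[0,0,0],[0,0,0],0.3],[[0,0,0],[0,0,0],0.3]]'
python3 - <<'E'
from h import *
c=camera('top'); g=cv2.cvtColor(c['color'],cv2.COLOR_BGR2HSV)
x0,y0,x1,y1=235,125,285,195; m=(g[y0:y1,x0:x1,2]<115).astype(np.uint8)
k,l,st,ce=cv2.connectedComponentsWithStats(m); i=1+np.argmax(st[1:,4]); print('pull bbox',st[i]+[x0,y0,0,0,0],'c',ray(c,*(ce[i]+[x0,y0]),.11))
# brightness along a cabinet-y row near the +y end
print(g[165,208:245,2].tolist())
E
```

```text
t: 28.27
position: [0.6369, -0.0946, 0.2111]
orientation: [-0.006, 3.141, -0.001]
force: [0.7, 1.1, 0.2]
width: 0.699
grip_force: 0.0
pull bbox [256 138  10  50 414] c [0.6341 0.1331 0.11  ]
[143, 144, 144, 146, 155, 178, 198, 204, 205, 204, 195, 166, 134, 132, 166, 206, 218, 217, 215, 216, 216, 215, 215, 214, 214, 214, 214, 214, 214, 214, 214, 212, 202, 184, 185, 204, 212]
```

The pull sits at y=0.133, its shut position, and the arm is clear. Handing in.

```bash
python3 -c "
from plant import env
print(env.close_job())"
```

```text
the job is handed in; nothing more can be done
None
```

Handed in at about 28 s of the 72 s: the tee was set down flat in the tray beside the other tee, the elbow was set down in the bay with the coupling, and the cover is shut against its stop; no verdict was returned.

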